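# Put returned fittings back into their stock bins

## Robot

A 6-joint arm with a two-finger parallel gripper is mounted at the origin on the work surface. World frame = base frame: x ahead of the robot, y to its left, z up, the work surface at z = 0. Lengths are in m, angles in rad, forces in N, time in s.
With the tool pointing down it reaches from about 0.25 to 0.725 m from the base axis. Payload 4 kg.
Tool frame: the origin (TCP) lies midway between the tips of the shut fingers; the grasp point (between the pads) lies bot.pinch_z behind it (bot.pinch_z is the distance from the TCP to the grasp point, in m); z points along the fingers, y is the line along which they close (so a half turn about z gives the same grasp; the last joint's range is limited). The gripper opens to 85 mm and grips with 20 to 120 N. Pads are 22 mm wide; open, the fingers measure 114 mm over their backs; the gripper's body (76 mm by 85 mm) begins 54 mm behind the grasp point. The pads swing forward as they close: fully open they stand 13 mm farther back than shut.
Start: joints at [1.302, 0.241, 0.005, 1.335, 0, 1.571], TCP at [0.133, 0.482, 0.231] pointing down, gripper open.
Joint ranges: [-2.72, 2.72], [-1.05, 1.87], [-1.09, 1.28], [-1.99, 2.15], [-1.42, 1.44], [-3.14, 3.14]. Speed limits (rad/s): [2.79, 2.79, 3.14, 3.14, 3.14, 3.14].

## Interface

Orientations are given as a unit quaternion [x, y, z, w].
In Python, from workcell import bot gives the robot as it stands.
- The arm moves only by the tool move_tool, called after "Request:" as name(argument=value, ...), one argument or row to a line, values as JSON. Schema: {"type":"object","properties":{"rows":{"type":"string"},"only":{"type":"string"},"quiet":{"type":"boolean"},"lines":{"type":"string"}},"required":["rows"],"additionalProperties":false}. rows is a string of 1 to 10 rows, parted by semicolons, with the numbers parted by spaces; each row has 7 numbers: a rotation vector rx, ry, rz in rad, then dx, dy, dz in units of 50 mm, then the finger opening in m; each row is the pose to reach, as a shift and turn from the pose commanded when the call began, along the tool's axes at that moment; what a row does not reach only later rows make up. A row lasts 1/8 s, in which the tool goes at most 0.0625 m and 0.188 rad, less where a joint would pass 70% of its speed; a pose out of reach is approached as far as the arm can. The fingers move at their own pace and stop on an object; the grip force is fixed at half the most. Time passes only in rows, so rows that do not move let the fingers close. The tool returns the time, the measured TCP pose, the force, the opening and the grip force at its end. only (a regular expression) keeps the lines of the reply that match it, lines (a string "A,B") keeps lines A to B, and quiet returns only ok. Input that does not fit is refused with a message, and nothing moves.
- bot.get_obs(): the state, without advancing time (a new reading comes with each control period).
- bot.camera(name): name is "side" or "top"; returns the picture (420x560x3 uint8, red, green, blue); there is no depth.
- bot.calibration(name): a dict with "mtx" (3x3 intrinsics, pixels), "R" (3x3) and "t" (3): a world point X has camera coordinates R X + t. Camera axes: x right, y down, z forward; pixel columns grow to the right and rows downward; lengths in m; the calibration is good to about 2 mm. A picture is of the moment at which its call begins. calibration takes no time and is no camera call.
- bot.job_done(): hands the job in; it is judged then, once.
The state is a dict: "clock": time; "joint_pos": joint angles; "joint_vel": joint speeds; "tau": joint torques, N m; "eef_pos": TCP position; "tool_rot": TCP orientation; "ft_force": force on the tool from outside, world axes, zero at the start; "ft_torque": the same for the moment, N m; "grip_width": finger opening in m; "grasp_force": force on a finger pad.
Only numpy, scipy, OpenCV 4.12 (cv2) and the standard library are available. Lean on these libraries where they do the work, as an engineer would, in place of code of your own. Each camera call takes 0.05 s, during which the arm holds its last target. There are 200 camera calls.

## Task

Put the four loose pipe fittings away in the open stock bins, each in the bin whose card has the fitting's colour: the yellow-levered ball valve in the yellow bin, the red-wheeled gate valve in the red, the coupling with blue nuts in the blue, the green tee in the green. Set each one down flat on its bin's floor, the same way up as it lies now. Leave the grey elbow and the white tape roll where they are.

Things in the scene. Friction and masses are not known exactly. Their poses are not given: they have to be found in the camera images.
- ball_valve: black plastic ball valve with a yellow lever. Origin: centre of its underside, on the bench; x along the pipe, z up. Body 76 mm long (x -38 to 38), 36 high; its middle 40 mm is a block 34 wide with flat upright sides: grip it there, closing along y. The fixed lever, 18 wide, lies over it from x = -14 to +50, 46 to 53 mm high; fingers pass on both sides of it
- gate_valve: brass gate valve standing upright, red handwheel on top. Origin: centre of its underside; x along the pipe, z up. Brass body 58 mm long (x), 32 wide, 30 high, then a narrow neck. The handwheel is a solid red disc 48 mm across, centred over the origin, 58 to 70 mm high, fixed: grip it by the rim, from any side (the body under it is narrower across y)
- coupling: straight black pipe coupling with a blue nut at each end. Origin: centre of its underside; x along its axis, z up. Eight-sided, lies on a flat: 80 mm long (x), blue nuts 40 wide and 40 high, the black middle (x -16 to 16) 36 wide, 2 to 38 mm high: grip it there, closing along y
- tee: green plastic pipe tee lying flat. Origin: centre of its outline, at the underside; z up. Tubes 36 mm in diameter, axes 18 mm high. The run is 64 mm long along x, its axis at y = -10; the branch points to +y and ends in a flat face at y = +28. At x = 0 it measures 56 mm along y (-28 to 28): a good grip, closing along y with the pads about 18 mm high
- elbow: grey plastic pipe elbow lying flat among the fittings, not to be moved; about 58 by 58 mm, 32 high, loose. Origin: near the middle of its outline, at the underside
- tape_roll: white roll of sealing tape lying flat among the fittings, not to be moved; 54 mm across, 19 high, with a 32 mm hole, loose. Origin: centre of its underside
- bin_yellow: white cardboard bin with a yellow card, empty, fixed to the bench. 140 (x) by 116 (y) mm outside, walls and floor 4 mm. Origin: centre of its underside, at bench height; x along its length (away from the robot at yaw 0), z up. Wall heights over the bench: -x wall 60, sides 50, +x wall 36. The yellow card is on a sloping lip outside the +x wall that sticks out 25 mm more
- bin_red: white cardboard bin with a red card, empty, fixed to the bench. 140 (x) by 116 (y) mm outside, walls and floor 4 mm. Origin: centre of its underside, at bench height; x along its length (away from the robot at yaw 0), z up. Wall heights over the bench: -x wall 60, sides 50, +x wall 36. The red card is on a sloping lip outside the +x wall that sticks out 25 mm more
- bin_blue: white cardboard bin with a blue card, empty, fixed to the bench. 140 (x) by 116 (y) mm outside, walls and floor 4 mm. Origin: centre of its underside, at bench height; x along its length (away from the robot at yaw 0), z up. Wall heights over the bench: -x wall 60, sides 50, +x wall 36. The blue card is on a sloping lip outside the +x wall that sticks out 25 mm more
- bin_green: white cardboard bin with a green card, empty, fixed to the bench. 140 (x) by 116 (y) mm outside, walls and floor 4 mm. Origin: centre of its underside, at bench height; x along its length (away from the robot at yaw 0), z up. Wall heights over the bench: -x wall 60, sides 50, +x wall 36. The green card is on a sloping lip outside the +x wall that sticks out 25 mm more

How it is judged:
At the end, for the whole second after the job is handed in: Each fitting in the bin of its colour: origin within 65 mm of the bin's centre from above and under 15 mm above the bin's underside, tilted under 0.2 rad from upright as at the start, released, at rest; elbow and tape roll within 30 mm of where they lay (horizontal distance between ball_valve and bin_yellow below 0.065 m and z of ball_valve in the frame of bin_yellow below 0.015 m and angle between each of ball_valve, gate_valve, coupling, tee's own z axis and vertical below 0.2 rad and linear speed of each of ball_valve, gate_valve, coupling, tee below 0.02 m/s and contact force between each of ball_valve, gate_valve, coupling, tee and the fingers below 0.1 N and horizontal distance between gate_valve and bin_red below 0.065 m and z of gate_valve in the frame of bin_red below 0.015 m and horizontal distance between coupling and bin_blue below 0.065 m and z of coupling in the frame of bin_blue below 0.015 m and horizontal distance between tee and bin_green below 0.065 m and z of tee in the frame of bin_green below 0.015 m and distance of each of elbow, tape_roll from where it was at the start of the episode below 0.03 m); the robot touches nothing.
It fails at once if the grey elbow is shifted by 30 mm or more (distance of elbow from where it was at the start of the episode above 0.03 m).
It fails at once if the tape roll is shifted by 30 mm or more (distance of tape_roll from where it was at the start of the episode above 0.03 m).
It also fails if it takes over 115 s, if anything falls off the work surface, if the arm or the gripper's body presses on something with over 40 N, if the wrist force passes 120 N, or if a joint passes its speed limit or range.

## Working session

There is one attempt and no reset: what is moved stays moved. The work goes in short steps, Python scripts to look and compute and a tool call to move; the robot and the scene stay as the last step left them, time stands still between calls to the robot, and variables do not carry over. Pictures are saved under pics/ and viewed, at most 14 in all, crops included, and the job is handed in when it is done.

```bash
ls; mkdir -p pics; python3 - <<'E'
from workcell import bot
import cv2
for n in("top","side"):
    cv2.imwrite(f"pics/{n}0.png",bot.camera(n)[:,:,::-1])
    print(n,bot.calibration(n))
o=bot.get_obs();print(o,bot.pinch_z)
E
```

```text
pics
workcell.py
top {'mtx': array([[495.5181937 ,   0.        , 276.31196841],
       [  0.        , 495.5181937 , 210.08562113],
       [  0.        ,   0.        ,   1.        ]]), 'R': array([[ 0.02074869, -0.99971741, -0.01160177],
       [-0.98291346, -0.01827437, -0.18315886],
       [ 0.18289509,  0.01520384, -0.98301487]]), 't': array([0.0111124 , 0.56053615, 0.94919518])}
side {'mtx': array([[384.82115794,   0.        , 285.34206702],
       [  0.        , 384.82115794, 209.30673005],
       [  0.        ,   0.        ,   1.        ]]), 'R': array([[-0.95710662, -0.28939315,  0.0140895 ],
       [-0.21580383,  0.67958994, -0.7011321 ],
       [ 0.19332775, -0.67409874, -0.71289218]]), 't': array([0.51463775, 0.14718118, 0.77544382])}
{'clock': 0.1, 'joint_pos': array([ 1.30199645e+00,  2.41344680e-01,  3.84495954e-03,  1.33522330e+00,
       -6.25117709e-06,  1.57080935e+00]), 'joint_vel': array([ 5.41387846e-04, -5.96547795e-04,  2.96003667e-03, -1.20956976e-03,
       -9.86934139e-05,  3.58562832e-04]), 'tau': array([ 1.60578943e-04, -3.73136687e+01,  2.53010094e+01,  1.08460177e-02,
        8.80428701e-06,  4.04560566e-06]), 'eef_pos': array([0.13263454, 0.48148346, 0.23049314]), 'tool_rot': array([ 1.34002075e-01,  9.90980583e-01, -9.55079151e-04, -1.25980731e-04]), 'ft_force': array([ 0.43369074, -0.7935762 ,  0.0554962 ]), 'ft_torque': array([ 0.01564978, -0.01106082,  0.06684517]), 'grasp_force': 0.0, 'grip_width': 0.08517080884052812} 0.0187
```

View pics/top0.png

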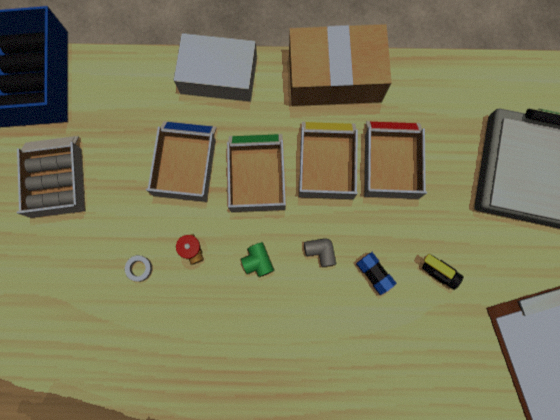

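View pics/side0.png

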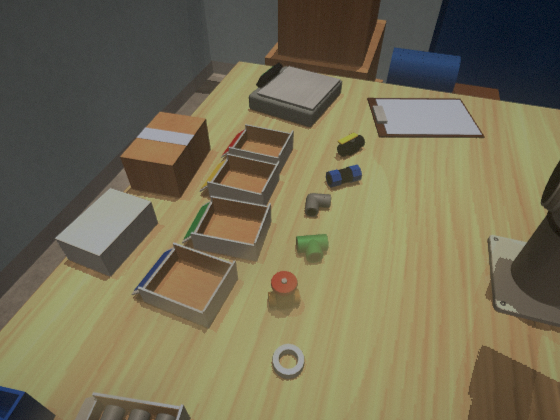

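The top view shows the fittings in a row: gate valve (188,248), tee (258,260), elbow (320,250), coupling (376,273), ball valve (440,270) and tape roll (138,268). The bins are above them in the order blue, green, yellow, red. The side view shows the same layout. I'll zoom in next.

```bash
python3 - <<'E'
import cv2,numpy as np
t=cv2.imread("pics/top0.png");s=cv2.imread("pics/side0.png")
c=[cv2.resize(t[y-30:y+30,x-30:x+30],(270,270),interpolation=cv2.INTER_CUBIC) for x,y in((188,248),(258,260),(376,273),(440,270))]
d=[cv2.resize(s[y-30:y+30,x-30:x+30],(270,270),interpolation=cv2.INTER_CUBIC) for x,y in((284,288),(312,245),(344,175),(350,145))]
o=np.vstack([np.hstack(c),np.hstack(d)])
cv2.imwrite("pics/crop0.png",cv2.resize(o,(800,400)))
E
```

```text
(no output)
```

View pics/crop0.png

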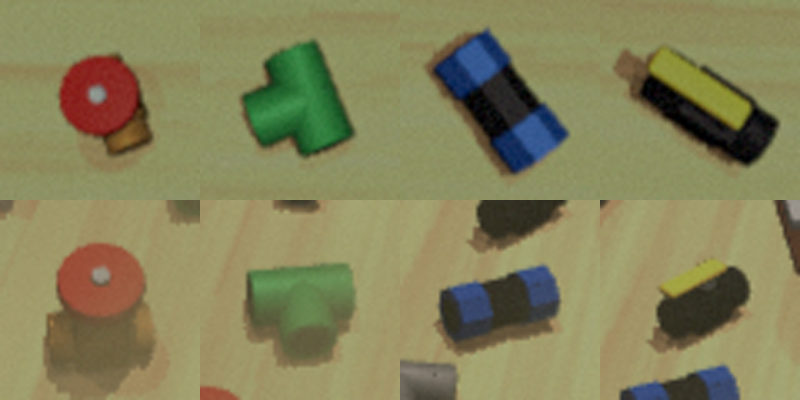

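The crops show the gate valve's disc, the tee's branch pointing to image left, the coupling's diagonal, and the ball valve's lever overhanging to the upper left. Next I'll measure with masks and zoom in on the bins.

```bash
cat > h.py <<'E'
import cv2,numpy as np
from workcell import bot
C={n:bot.calibration(n) for n in("top","side")}
def P(n): c=C[n]; return c["mtx"]@np.c_[c["R"],c["t"]]
def tri(a,b):
    X=cv2.triangulatePoints(P("top"),P("side"),np.float64(a).reshape(2,1),np.float64(b).reshape(2,1)).ravel(); return X[:3]/X[3]
def ray(n,p,z):
    c=C[n]; o=-c["R"].T@c["t"]; d=c["R"].T@np.linalg.inv(c["mtx"])@[p[0],p[1],1]; return o+d*(z-o[2])/d[2]
HSV=dict(yellow=((24,110,60),(33,255,255)),red=((0,140,60),(8,255,255)),blue=((100,110,40),(125,255,255)),green=((45,80,30),(85,255,255)))
def blobs(im,col,mn=15):
    h=cv2.cvtColor(im,cv2.COLOR_BGR2HSV); m=cv2.inRange(h,*map(np.array,HSV[col]))
    if col=="red": m|=cv2.inRange(h,(172,120,60),(180,255,255))
    n,l,st,ce=cv2.connectedComponentsWithStats(m)
    return [(ce[i].round(1),st[i,4],cv2.minAreaRect(np.argwhere(l==i)[:,::-1].astype(np.float32)),l==i) for i in range(1,n) if st[i,4]>=mn]
E
python3 - <<'E'
from h import *
t=cv2.imread("pics/top0.png");s=cv2.imread("pics/side0.png")
for n,im in(("top",t),("side",s)):
  for c in HSV:
    for b in blobs(im,c):
        if n=="top" and not(110<b[0][1]<310 and 100<b[0][0]<480) :continue
        print(n,c,b[0],b[1],[np.round(v,1) for v in b[2]])
def crop(im,x0,y0,x1,y1,k,f):
    o=cv2.resize(im[y0:y1,x0:x1],None,fx=k,fy=k,interpolation=cv2.INTER_CUBIC)
    for x in range((x0//20+1)*20,x1,20): cv2.line(o,((x-x0)*k,0),((x-x0)*k,6),(0,0,255),1);cv2.putText(o,str(x),((x-x0)*k,16),0,.35,(0,0,255))
    for y in range((y0//20+1)*20,y1,20): cv2.line(o,(0,(y-y0)*k),(6,(y-y0)*k),(0,0,255),1);cv2.putText(o,str(y),(8,(y-y0)*k+4),0,.35,(0,0,255))
    cv2.imwrite(f,o); print(o.shape)
crop(t,140,110,300,220,5,"pics/b1.png")
crop(t,290,110,440,210,5,"pics/b2.png")
crop(s,130,120,300,325,3,"pics/b3.png")
E
```

```text
top yellow [328.6 125.6] 327 [array([329. , 125.6]), array([46.2,  7.2]), np.float64(2.0)]
top yellow [439.6 265.8] 329 [array([439.5, 265.7]), array([33.8, 10. ]), np.float64(33.7)]
top red [394.  125.1] 291 [array([393.5, 125. ]), array([47.2,  6.3]), np.float64(2.2)]
top red [187.4 246.4] 415 [array([187.3, 246.3]), array([23.3, 22.6]), np.float64(45.0)]
top blue [187.9 127. ] 294 [array([187.5, 126.9]), array([46.8,  6.5]), np.float64(5.9)]
top blue [367.4 262.2] 240 [array([367.5, 262.3]), array([12.6, 19.2]), np.float64(53.1)]
top blue [384.4 284.1] 241 [array([384.4, 284.2]), array([12.5, 19.7]), np.float64(54.0)]
top green [254.6 138.1] 326 [array([254.9, 138.1]), array([ 7. , 46.1]), np.float64(87.6)]
top green [257.1 260.2] 696 [array([255.3, 260.7]), array([31.6, 27.2]), np.float64(67.6)]
side yellow [347.4 137.6] 92 [array([347.5, 137.6]), array([ 4.9, 20.1]), np.float64(61.4)]
side red [234.9 138.8] 50 [array([235.1, 138.6]), array([ 2.9, 20.3]), np.float64(35.5)]
side red [280.8 280.6] 279 [array([281.4, 280.8]), array([19.6, 20.9]), np.float64(18.4)]
side blue [482.3  
[... 226 characters left out ...]
2.6]), np.float64(18.4)]
side blue [553.2  30. ] 40 [array([553.3,  29.3]), array([ 8.7, 10.8]), np.float64(31.0)]
side blue [355.2 169.7] 71 [array([355.3, 169.8]), array([11. ,  7.5]), np.float64(66.8)]
side blue [335.4 175. ] 91 [array([335.3, 174.9]), array([10.8,  8.9]), np.float64(71.6)]
side blue [153.1 268.6] 143 [array([153.6, 268.1]), array([ 3.3, 44.7]), np.float64(38.7)]
side blue [  8.5 401.7] 491 [array([ 12. , 402.5]), array([33., 24.]), np.float64(90.0)]
side green [196.2 220.2] 182 [array([196.1, 220.5]), array([ 5.1, 42.3]), np.float64(29.1)]
side green [311.6 241.2] 340 [array([312.3, 243.4]), array([17.2, 29.7]), np.float64(85.2)]
(550, 800, 3)
(500, 750, 3)
(615, 510, 3)
```

View pics/b1.png

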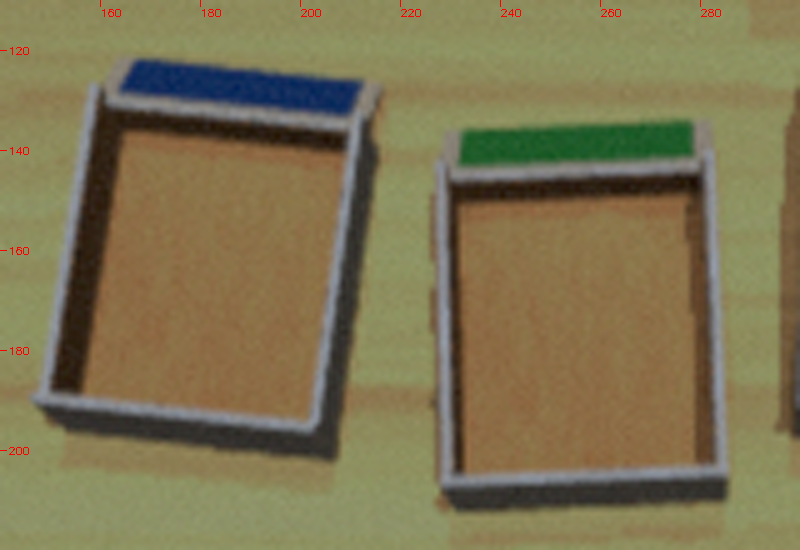

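View pics/b2.png

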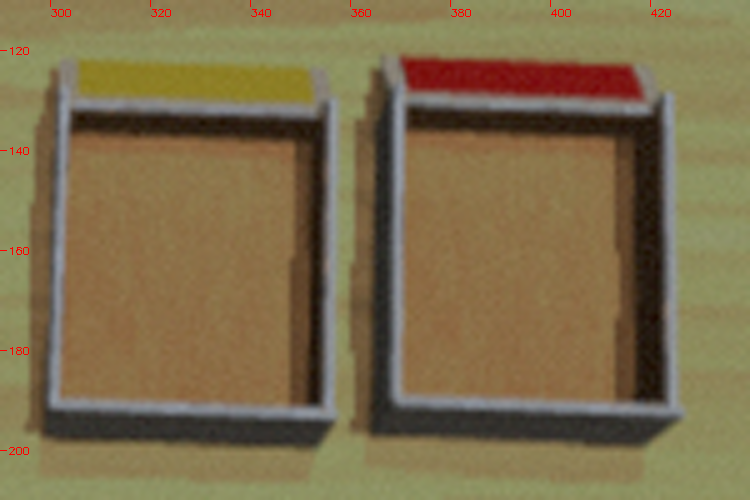

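```bash
python3 -c "
import cv2;i=cv2.imread('pics/b3.png');print(i.shape)"
```

```text
(615, 510, 3)
```

View pics/b3.png

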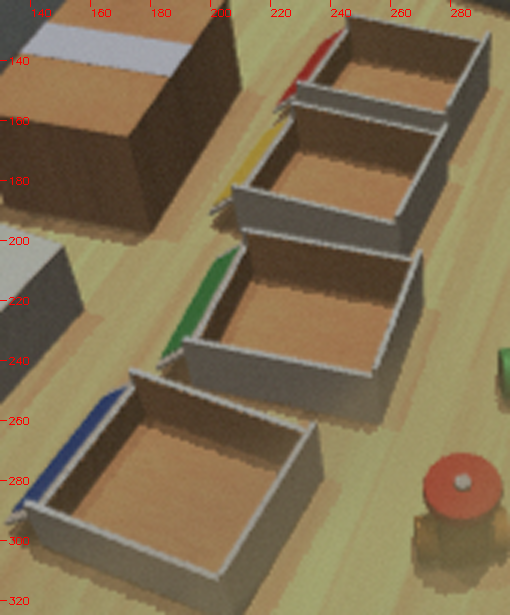

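The rim corners of all four bins are readable in both views. Blue is at about (148,190)/(202,196) in the top view and (203,312)/(235,261) in the side view, and the others can be read the same way. Now I'll compute the poses.

```bash
cat > loc.py <<'E'
from h import *
t=cv2.imread("pics/top0.png");s=cv2.imread("pics/side0.png")
deg=np.degrees; r3=lambda v:np.round(v,4)
B=dict(blue=((148,190),(203,196),(202.7,312),(235.3,261)),green=((229,206),(284,204.5),(254.7,245),(270,205)),
 yellow=((300.5,191.5),(356.5,192.8),(262.7,194),(278.3,162.3)),red=((368.8,190.4),(426,192.8),(279,157.7),(293.3,132)))
for c,(a,b,d,e) in B.items():
    print(c,"rim tri",r3(tri(a,d)),r3(tri(b,e)))
    L,R=ray("top",a,.06),ray("top",b,.06); v=R-L; yaw=np.arctan2(v[0],-v[1])
    card=[x for x in blobs(t,c) if x[0][1]<150 and 140<x[0][0]<430][0]
    k=cv2.boxPoints(card[2]); k=k[np.argsort(k[:,0])]; kl=ray("top",k[:2].mean(0),.03);kr=ray("top",k[2:].mean(0),.03); w=kr-kl
    yc=np.arctan2(w[0],-w[1]); m=(L+R)/2; y=(yaw+yc)/2
    print("  yaw rim,card",deg(yaw).round(1),deg(yc).round(1),"centre",r3(m+.07*np.array([np.cos(y),np.sin(y),0])),"len",r3(np.linalg.norm(v)),"card-based",r3((kl+kr)/2-.082*np.array([np.cos(y),np.sin(y),0])))
g=lambda n,c,lo,hi:[x for x in blobs(t if n=="top" else s,c) if lo[0]<x[0][0]<hi[0] and lo[1]<x[0][1]<hi[1]]
F={c:(g("top",c,(150,230),(480,310)),g("side",c,(260,120),(400,320))) for c in HSV}
for c,(a,b) in F.items(): print(c,[r3(tri(p[0],q[0])) for p,q in zip(sorted(a,key=lambda x:x[0][0]),sorted(b,key=lambda x:-x[0][1]))])
l=F["yellow"][0][0]; k=cv2.boxPoints(l[2]);k=k[np.argsort(k[:,0])]; p,q=ray("top",k[:2].mean(0),.053),ray("top",k[2:].mean(0),.053)
u=(p-q)/np.linalg.norm(p-q); print("lever len",np.linalg.norm(p-q),"yaw",deg(np.arctan2(u[1],u[0])),"origin",r3((p+q)/2-.018*u))
print("gate",r3(ray("top",F["red"][0][0][0],.069)))
a=sorted(F["blue"][0],key=lambda x:x[0][0]); p,q=[ray("top",x[0],.034) for x in a]; u=q-p; print("coupling",r3((p+q)/2),"sep",np.linalg.norm(u),"yaw",deg(np.arctan2(u[1],u[0])))
f=F["green"][0][0]; W=[ray("top",x,.018) for x in cv2.boxPoints(f[2])]; print("tee rect",r3(np.array(W)[:,:2]).tolist(),"c",r3(np.mean(W,0)))
E
python3 loc.py
```

```text
blue rim tri [0.5988 0.2859 0.0496] [0.5861 0.1714 0.0549]
  yaw rim,card -5.3 -5.2 centre [0.6597 0.2202 0.06  ] len 0.1126 card-based [0.6598 0.2235 0.03  ]
green rim tri [0.5672 0.1185 0.0484] [0.5716 0.0068 0.0541]
  yaw rim,card 2.6 3.5 centre [0.6377 0.0657 0.06  ] len 0.1105 card-based [0.6371 0.0668 0.03  ]
yellow rim tri [ 0.6001 -0.0263  0.0493] [ 0.5983 -0.1393  0.0553]
  yaw rim,card -0.3 -1.2 centre [ 0.6674 -0.0832  0.06  ] len 0.1127 card-based [ 0.6673 -0.0848  0.03  ]
red rim tri [ 0.6051 -0.1653  0.0488] [ 0.6011 -0.2802  0.0523]
  yaw rim,card -1.4 -1.4 centre [ 0.671  -0.2224  0.06  ] len 0.1146 card-based [ 0.6709 -0.2209  0.03  ]
yellow [array([ 0.4552, -0.3025,  0.0505])]
red [array([0.484 , 0.1956, 0.067 ])]
blue [array([ 0.4596, -0.1636,  0.0314]), array([ 0.4163, -0.1965,  0.0334])]
green [array([0.4612, 0.0594, 0.03  ])]
lever len 0.06457362116578402 yaw 56.373636991482826 origin [ 0.4447 -0.3164  0.053 ]
gate [0.4813 0.1948 0.069 ]
coupling [ 0.4388 -0.1798  0.034 ] sep 0.05435362826535602 yaw -142.22211203876878
tee rect [[0.4787, 0.1024], [0.5011, 0.0512], [0.4416, 0.025], [0.4196, 0.0758]] c [0.4602 0.0636 0.018 ]
```

```bash
cat > go.py <<'E'
import sys,numpy as np
from workcell import bot
from scipy.spatial.transform import Rotation as R
o=bot.get_obs(); T=R.from_quat(o["tool_rot"])
a=list(map(float,sys.argv[1:]))
for x,y,z,phi in np.reshape(a,(-1,4)):   # TCP target, closing direction (deg), tool down
    f=np.radians(phi); Y=np.array([np.cos(f),np.sin(f),0]); Z=np.array([0,0,-1.]); G=R.from_matrix(np.c_[np.cross(Y,Z),Y,Z])
    print("rot",(T.inv()*G).as_rotvec().round(3),"d",T.inv().apply(np.array([x,y,z])-o["eef_pos"]).round(4))
print("t",round(o["clock"],2),"q",o["joint_pos"].round(2))
E
python3 go.py 0.4813 0.1948 0.15 22  0.4813 0.1948 0.041 22
```

```text
rot [-0.002  0.001  0.918] d [-0.4123 -0.1836  0.0808]
rot [-0.002  0.001  0.918] d [-0.4123 -0.1834  0.1898]
t 0.1 q [ 1.3   0.24  0.    1.34 -0.    1.57]
```
Distance .45 m → 8 rows for horizontal. Closing direction for gate 22°: moving. Go to above first.

The rows are not in the units I measure in: shifts go in units of 50 mm. I convert before sending: -0.412 m is -8.24, -0.206 m is -4.12.

Request:
move_tool(
  rows="0 0 0.46 -4.12 -1.84 0.8 0.085;0 0 0.918 -8.24 -3.68 1.6 0.085;0 0 0.918 -8.24 -3.68 1.6 0.085;0 0 0.918 -8.24 -3.68 1.6 0.085;0 0 0.918 -8.24 -3.68 1.6 0.085;0 0 0.918 -8.24 -3.68 1.6 0.085;0 0 0.918 -8.24 -3.68 1.6 0.085;0 0 0.918 -8.24 -3.68 1.6 0.085;0 0 0.918 -8.24 -3.68 1.6 0.085;0 0 0.918 -8.24 -3.68 1.6 0.085",
)

```text
clock: 1.35
eef_pos: [0.4801, 0.196, 0.1513]
tool_rot: [0.559, 0.829, -0.0, -0.0]
ft_force: [-0.0, 0.0, 0.8]
grip_width: 0.0853
grasp_force: 0.0
```

```bash
python3 go.py 0.4813 0.1948 0.041 22
```

```text
rot [-0.001 -0.001  0.001] d [-0.0016  0.0007  0.1103]
t 1.35 q [ 0.39  0.33 -0.09  1.15  0.    1.57]
```

In the tool's units: 0.11 m is 2.2, 0.055 m is 1.1.

Request:
move_tool(
  rows="0 0 0 -0.04 0.02 1.1 0.085;0 0 0 -0.04 0.02 2.2 0.085;0 0 0 -0.04 0.02 2.2 0.085;0 0 0 -0.04 0.02 2.2 0.03;0 0 0 -0.04 0.02 2.2 0.03;0 0 0 -0.04 0.02 2.2 0.03;0 0 0 -0.04 0.02 2.2 0.03;0 0 0 -0.04 0.02 2.2 0.03;0 0 0 -0.04 0.02 2.2 0.03;0 0 0 -0.04 0.02 2.2 0.03",
)

```text
clock: 2.6
eef_pos: [0.4847, 0.1948, 0.0444]
tool_rot: [0.559, 0.829, 0.002, 0.001]
ft_force: [-2.0, -0.4, 5.9]
grip_width: 0.0458
grasp_force: 60.3
```

```bash
python3 go.py 0.4813 0.1948 0.16 22  0.671 -0.222 0.16 -18 0.671 -0.222 0.046 -18
```

```text
rot [ 0.005 -0.001  0.   ] d [ 0.0013 -0.0025 -0.1156]
rot [ 0.005 -0.003  0.698] d [-0.4562  0.0172 -0.1158]
rot [ 0.005 -0.003  0.698] d [-0.4563  0.0166 -0.0018]
t 2.6 q [ 0.38  0.44 -0.24  0.89  0.    1.57]
```

Request:
move_tool(
  rows="0 0 0 0.02 -0.04 -1 0.03;0 0 0 0.02 -0.04 -2 0.03;0 0 0 0.02 -0.04 -2.6 0.03;0 0 0 0.02 -0.04 -2.6 0.03",
)

```text
clock: 3.1
eef_pos: [0.4828, 0.1948, 0.1752]
tool_rot: [0.559, 0.829, 0.004, 0.002]
ft_force: [1.5, -0.3, -3.9]
grip_width: 0.0459
grasp_force: 62.9
```

```bash
python3 go.py 0.671 -0.222 0.16 -18
```

```text
rot [ 0.008 -0.003  0.698] d [-0.457   0.0182  0.0153]
t 3.1 q [ 0.38  0.31 -0.06  1.2  -0.    1.57]
```

In the tool's units: -0.457 m is -9.14, -0.44 m is -8.8.

Request:
move_tool(
  rows="0 0 0.1 -1 0.04 0 0.03;0 0 0.2 -2 0.08 0 0.03;0 0 0.3 -3.2 0.12 0 0.03;0 0 0.4 -4.4 0.18 0 0.03;0 0 0.5 -5.6 0.22 0 0.03;0 0 0.6 -6.8 0.26 0 0.03;0 0 0.66 -8 0.32 0 0.03;0 0 0.698 -8.8 0.36 0 0.03;0 0 0.698 -9.14 0.36 0 0.03;0 0 0.698 -9.14 0.36 0 0.03",
)

```text
clock: 4.35
eef_pos: [0.6675, -0.2243, 0.1682]
tool_rot: [0.81, 0.587, -0.001, -0.002]
ft_force: [0.0, 0.7, -2.6]
grip_width: 0.0459
grasp_force: 62.7
```

```bash
python3 go.py 0.671 -0.222 0.049 -18
```

```text
rot [-0.004 -0.    -0.002] d [0.0033 0.0031 0.1192]
t 4.35 q [-0.32  0.7   0.56  1.44  0.    1.56]
```

In the tool's units: 0.05 m is 1, 0.119 m is 2.38.

Request:
move_tool(
  rows="0 0 0 0.06 0.06 1 0.03;0 0 0 0.06 0.06 1.8 0.03;0 0 0 0.06 0.06 2.1 0.03;0 0 0 0.06 0.06 2.24 0.03;0 0 0 0.06 0.06 2.32 0.03;0 0 0 0.06 0.06 2.38 0.03;0 0 0 0.06 0.06 2.38 0.03",
)

```text
clock: 5.22
eef_pos: [0.6727, -0.2213, 0.0533]
tool_rot: [0.809, 0.588, 0.0, 0.001]
ft_force: [-0.1, 0.7, -1.8]
grip_width: 0.0458
grasp_force: 62.8
```

```bash
python3 go.py 0.671 -0.222 0.049 -18
```

```text
rot [0.002 0.    0.   ] d [-0.0012 -0.0015  0.0043]
t 5.22 q [-0.32  0.76  0.38  1.19  0.    1.57]
```

Request:
move_tool(
  rows="0 0 0 0 0 0.04 0.03;0 0 0 0 0 0.06 0.03;0 0 0 0 0 0.08 0.03;0 0 0 0 0 0.08 0.03",
)

```text
clock: 5.72
eef_pos: [0.6723, -0.2212, 0.0487]
tool_rot: [0.809, 0.588, 0.0, 0.0]
ft_force: [-0.8, -0.4, -0.3]
grip_width: 0.0459
grasp_force: 63.1
```

```bash
python3 go.py 0.671 -0.222 0.049 -18
```

```text
rot [0. 0. 0.] d [-0.0012 -0.001  -0.0003]
t 5.72 q [-0.32  0.77  0.38  1.18 -0.    1.57]
```

In the tool's units: -0.12 m is -2.4, -0.09 m is -1.8.

Request:
move_tool(
  rows="0 0 0 0 0 0.02 0.065;0 0 0 0 0 0.02 0.065;0 0 0 0 0 0.02 0.065;0 0 0 0 0 0.02 0.065;0 0 0 0 0 -0.8 0.065;0 0 0 0 0 -1.8 0.065;0 0 0 0 0 -2.4 0.07;0 0 0 0 0 -2.4 0.07",
)

```text
clock: 6.72
eef_pos: [0.6743, -0.2218, 0.1726]
tool_rot: [0.809, 0.588, 0.002, 0.003]
ft_force: [0.3, -0.8, 0.5]
grip_width: 0.07
grasp_force: 0.0
```

```bash
python3 go.py  0.4447 -0.3164 0.14 -33.6
python3 - <<'E'
from h import *
a=np.hstack([bot.camera("top")[100:300,340:500],bot.camera("side")[100:300,220:380]])
cv2.imwrite("pics/g1.png",cv2.resize(a,(800,500))[:,:,::-1])
E
```

```text
rot [ 0.008 -0.001  0.272] d [-0.1609 -0.1894  0.0311]
t 6.72 q [-0.32  0.7   0.57  1.44  0.    1.57]
```

View pics/g1.png

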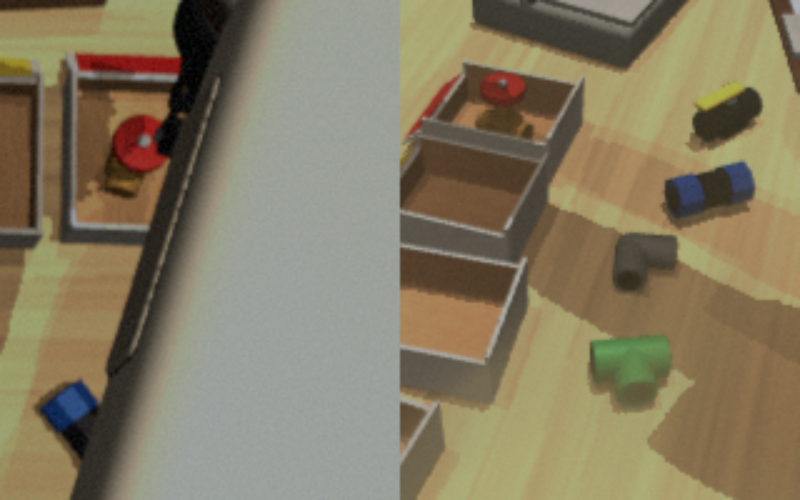

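The gate valve is upright in the red bin, with its disc at about crop (140,142) in the top view. The ball valve is next.

In the tool's units: -0.189 m is -3.78, -0.161 m is -3.22.

Request:
move_tool(
  rows="0 0 0.1 -0.8 -1 0.2 0.075;0 0 0.2 -1.6 -2 0.4 0.075;0 0 0.272 -2.4 -3 0.6 0.075;0 0 0.272 -3.22 -3.78 0.62 0.075;0 0 0.272 -3.22 -3.78 0.62 0.075;0 0 0.272 -3.22 -3.78 0.62 0.075;0 0 0.272 -3.22 -3.78 0.62 0.075",
)

```text
clock: 7.7
eef_pos: [0.4438, -0.3153, 0.1368]
tool_rot: [0.881, 0.473, 0.0, -0.0]
ft_force: [0.5, 0.1, 0.4]
grip_width: 0.0753
grasp_force: 0.0
```

```bash
python3 go.py 0.4447 -0.3164 0.002 -33.6
```

```text
rot [-0.    -0.     0.002] d [-0.0005  0.0014  0.1348]
t 7.7 q [-0.62  0.39 -0.05  1.14  0.    1.54]
```

In the tool's units: 0.134 m is 2.68, 0.125 m is 2.5.

Request:
move_tool(
  rows="0 0 0 -0.02 0.02 1 0.075;0 0 0 -0.02 0.02 2 0.075;0 0 0 -0.02 0.02 2.5 0.075;0 0 0 -0.02 0.02 2.68 0.075;0 0 0 -0.02 0.02 2.68 0.075;0 0 0 -0.02 0.02 2.68 0.02;0 0 0 -0.02 0.02 2.68 0.02;0 0 0 -0.02 0.02 2.68 0.02;0 0 0 -0.02 0.02 2.68 0.02;0 0 0 -0.02 0.02 2.68 0.02",
)

```text
clock: 8.95
eef_pos: [0.444, -0.318, 0.0047]
tool_rot: [0.881, 0.473, 0.001, 0.001]
ft_force: [-0.2, 0.3, 6.2]
grip_width: 0.0332
grasp_force: 60.5
```

Request:
move_tool(
  rows="0 0 0 0 0 0 0.02;0 0 0 0 0 0 0.02",
)

```text
clock: 9.2
eef_pos: [0.444, -0.318, 0.0047]
tool_rot: [0.881, 0.473, 0.001, 0.001]
ft_force: [-0.1, 1.2, 5.6]
grip_width: 0.0333
grasp_force: 60.5
```

```bash
python3 go.py 0.4447 -0.3164 0.14 -33.6
```

```text
rot [ 0.003 -0.     0.   ] d [ 1.700e-03  1.000e-04 -1.353e-01]
t 9.2 q [-0.62  0.53 -0.21  0.83  0.    1.54]
```

Request:
move_tool(
  rows="0 0 0 0 0 -1 0.02;0 0 0 0 0 -2 0.02;0 0 0 0 0 -2.8 0.02;0 0 0 0 0 -3 0.02;0 0 0 0 0 -3 0.02",
)

```text
clock: 9.82
eef_pos: [0.4429, -0.3172, 0.153]
tool_rot: [0.881, 0.473, 0.0, 0.0]
ft_force: [0.5, 1.2, -2.1]
grip_width: 0.0329
grasp_force: 60.3
```

```bash
python3 go.py 0.662 -0.084 0.14 -72
```

```text
rot [0.    0.    0.671] d [0.3155 0.0536 0.013 ]
t 9.82 q [-0.62  0.37 -0.02  1.18 -0.    1.54]
```

In the tool's units: 0.15 m is 3, 0.315 m is 6.3.

Request:
move_tool(
  rows="0 0 0.1 1 0.16 0 0.02;0 0 0.2 2 0.34 0 0.02;0 0 0.3 3 0.5 0 0.02;0 0 0.4 4 0.68 0 0.02;0 0 0.5 5 0.86 0 0.02;0 0 0.6 5.8 1 0 0.02;0 0 0.671 6.3 1.08 0 0.02;0 0 0.671 6.3 1.08 0 0.02;0 0 0.671 6.3 1.08 0 0.02",
)

```text
clock: 10.95
eef_pos: [0.6608, -0.0849, 0.1509]
tool_rot: [0.988, 0.156, -0.002, -0.0]
ft_force: [0.6, -0.6, -1.3]
grip_width: 0.033
grasp_force: 60.2
```

```bash
python3 go.py 0.662 -0.084 0.012 -72
```

```text
rot [-0.001  0.004  0.   ] d [ 0.002  -0.0003  0.1388]
t 10.95 q [-0.13  0.62  0.38  1.33 -0.    2.7 ]
```

In the tool's units: 0.139 m is 2.78, 0.137 m is 2.74.

Request:
move_tool(
  rows="0 0 0 0.04 0 1 0.02;0 0 0 0.04 0 2 0.02;0 0 0 0.04 0 2.5 0.02;0 0 0 0.04 0 2.66 0.02;0 0 0 0.04 0 2.74 0.02;0 0 0 0.04 0 2.78 0.02;0 0 0 0.04 0 2.78 0.02",
)

```text
clock: 11.82
eef_pos: [0.665, -0.0842, 0.0156]
tool_rot: [0.988, 0.156, 0.001, 0.0]
ft_force: [0.8, 0.1, -1.3]
grip_width: 0.0331
grasp_force: 60.2
```

```bash
python3 go.py 0.662 -0.084 0.009 -72
```

```text
rot [ 0.001 -0.002 -0.   ] d [-0.0028 -0.0012  0.0066]
t 11.82 q [-0.13  0.72  0.2   1.04 -0.    2.7 ]
```

Request:
move_tool(
  rows="0 0 0 0 0 0.04 0.02;0 0 0 0 0 0.06 0.02;0 0 0 0 0 0.08 0.02;0 0 0 0 0 0.08 0.02",
)

```text
clock: 12.32
eef_pos: [0.664, -0.084, 0.0101]
tool_rot: [0.988, 0.156, -0.0, -0.0]
ft_force: [0.2, 0.4, -0.8]
grip_width: 0.0328
grasp_force: 60.2
```

```bash
python3 go.py 0.662 -0.084 0.009 -72
```

```text
rot [-0.  0. -0.] d [-0.0019 -0.0006  0.0011]
t 12.32 q [-0.13  0.73  0.19  1.03 -0.    2.7 ]
```

In the tool's units: -0.13 m is -2.6, -0.09 m is -1.8.

Request:
move_tool(
  rows="0 0 0 0 0 0.04 0.02;0 0 0 0 0 0.04 0.02;0 0 0 0 0 0.04 0.055;0 0 0 0 0 0.04 0.055;0 0 0 0 0 0.04 0.055;0 0 0 0 0 -0.8 0.055;0 0 0 0 0 -1.8 0.055;0 0 0 0 0 -2.6 0.055;0 0 0 0 0 -2.6 0.075;0 0 0 0 0 -2.6 0.075",
)

```text
clock: 13.58
eef_pos: [0.6638, -0.084, 0.1398]
tool_rot: [0.988, 0.156, -0.0, -0.0]
ft_force: [-0.2, 0.4, -0.4]
grip_width: 0.0755
grasp_force: 0.0
```

```bash
python3 go.py  0.4388 -0.1798 0.14 -52.2
```

```text
rot [-0.     0.001 -0.346] d [-2.435e-01  2.170e-02 -1.000e-04]
t 13.57 q [-0.13  0.63  0.36  1.31 -0.    2.7 ]
```

In the tool's units: -0.2435 m is -4.87, -0.22 m is -4.4.

Request:
move_tool(
  rows="0 0 -0.1 -1.2 0.1 0 0.075;0 0 -0.2 -2.4 0.2 0 0.075;0 0 -0.3 -3.6 0.32 0 0.075;0 0 -0.346 -4.4 0.4 0 0.075;0 0 -0.346 -4.87 0.434 0 0.075;0 0 -0.346 -4.87 0.434 0 0.075;0 0 -0.346 -4.87 0.434 0 0.075;0 0 -0.346 -4.87 0.434 0 0.075",
)

```text
clock: 14.58
eef_pos: [0.44, -0.1795, 0.1398]
tool_rot: [0.946, 0.324, -0.0, -0.0]
ft_force: [0.7, 0.4, -0.4]
grip_width: 0.0751
grasp_force: 0.0
```

```bash
python3 go.py 0.4388 -0.1798 0.002 -52.2
python3 - <<'E'
from h import *
a=np.hstack([bot.camera("top")[100:300,290:450],bot.camera("side")[100:300,220:380]])
cv2.imwrite("pics/g2.png",cv2.resize(a,(800,500))[:,:,::-1])
E
```

```text
rot [-0.     0.     0.001] d [-0.0011 -0.0004  0.1378]
t 14.57 q [-0.39  0.25 -0.22  1.09  0.    2.09]
```

View pics/g2.png

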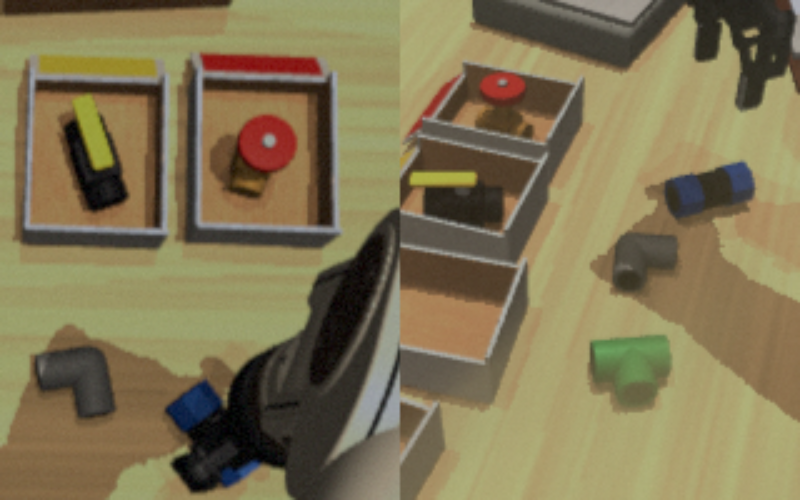

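Both valves lie flat in their bins, with the lever at crop (93,130) and the disc at crop (267,142). Next I'll grip the coupling.

In the tool's units: 0.137 m is 2.74, 0.128 m is 2.56.

Request:
move_tool(
  rows="0 0 0 -0.02 0 1 0.075;0 0 0 -0.02 0 2 0.075;0 0 0 -0.02 0 2.56 0.075;0 0 0 -0.02 0 2.74 0.075;0 0 0 -0.02 0 2.74 0.075;0 0 0 -0.02 0 2.74 0.02;0 0 0 -0.02 0 2.74 0.02;0 0 0 -0.02 0 2.74 0.02;0 0 0 -0.02 0 2.74 0.02;0 0 0 -0.02 0 2.74 0.02",
)

```text
clock: 15.92
eef_pos: [0.4396, -0.181, 0.0047]
tool_rot: [0.946, 0.324, 0.001, 0.001]
ft_force: [-0.8, 0.7, 6.6]
grip_width: 0.0351
grasp_force: 60.6
```

Request:
move_tool(
  rows="0 0 0 0 0 0 0.02;0 0 0 0 0 -1 0.02;0 0 0 0 0 -2 0.02;0 0 0 0 0 -2.9 0.02;0 0 0 0 0 -3 0.02;0 0 0 0 0 -3 0.02",
)

```text
clock: 16.68
eef_pos: [0.438, -0.1803, 0.153]
tool_rot: [0.946, 0.324, -0.0, -0.0]
ft_force: [0.3, -0.2, -2.6]
grip_width: 0.0345
grasp_force: 60.8
```

```bash
python3 go.py 0.66 0.221 0.15 -30
```

```text
rot [-0.     0.    -0.387] d [ 0.4214 -0.1811  0.003 ]
t 16.68 q [-0.39  0.24 -0.21  1.12 -0.    2.09]
```

```bash
python3 go.py 0.66 0.221 0.16 -45
```

```text
rot [-0.     0.    -0.126] d [ 0.4214 -0.1811 -0.007 ]
t 16.68 q [-0.39  0.24 -0.21  1.12 -0.    2.09]
```

Request:
move_tool(
  rows="0 0 -0.03 1 -0.43 -0.2 0.02;0 0 -0.06 2 -0.86 -0.2 0.02;0 0 -0.09 3.2 -1.38 -0.2 0.02;0 0 -0.12 4.3 -1.848 -0.2 0.02;0 0 -0.126 5.4 -2.32 -0.2 0.02;0 0 -0.126 6.5 -2.8 -0.2 0.02;0 0 -0.126 7.6 -3.26 -0.2 0.02;0 0 -0.126 8.2 -3.52 -0.2 0.02;0 0 -0.126 8.428 -3.622 -0.2 0.02;0 0 -0.126 8.428 -3.622 -0.2 0.02",
)

```text
clock: 17.92
eef_pos: [0.6594, 0.2208, 0.1608]
tool_rot: [0.924, 0.383, -0.002, 0.0]
ft_force: [-1.6, -1.0, -1.1]
grip_width: 0.0349
grasp_force: 60.7
```

Request:
move_tool(
  rows="0 0 0 0 0 0 0.02;0 0 0 0 0 0 0.02",
)

```text
clock: 18.18
eef_pos: [0.6602, 0.2194, 0.1637]
tool_rot: [0.924, 0.382, -0.0, 0.0]
ft_force: [0.5, -0.1, -1.1]
grip_width: 0.0346
grasp_force: 60.7
```

```bash
python3 go.py 0.66 0.221 0.009 -45
```

```text
rot [ 0.     0.    -0.001] d [ 0.0011 -0.0013  0.1547]
t 18.18 q [ 0.32  0.68  0.51  1.4  -0.    2.68]
```

Request:
move_tool(
  rows="0 0 0 0.02 -0.02 1 0.02;0 0 0 0.02 -0.02 2 0.02;0 0 0 0.02 -0.02 2.6 0.02;0 0 0 0.02 -0.02 2.9 0.02;0 0 0 0.02 -0.02 3.02 0.02;0 0 0 0.02 -0.02 3.06 0.02;0 0 0 0.02 -0.02 3.08 0.02;0 0 0 0.02 -0.02 3.1 0.02;0 0 0 0.02 -0.02 3.1 0.02",
)

```text
clock: 19.3
eef_pos: [0.6607, 0.2225, 0.0089]
tool_rot: [0.924, 0.383, 0.0, 0.0]
ft_force: [1.1, 0.0, 0.0]
grip_width: 0.0346
grasp_force: 60.9
```

```bash
python3 go.py 0.66 0.221 0.009 -45
```

```text
rot [ 0.    -0.001  0.   ] d [-0.0015  0.0006 -0.0001]
t 19.3 q [0.32 0.78 0.29 1.08 0.   2.68]
```

Request:
move_tool(
  rows="0 0 0 0 0 0 0.057;0 0 0 0 0 0 0.057;0 0 0 0 0 0 0.057;0 0 0 0 0 -0.8 0.057;0 0 0 0 0 -1.8 0.057;0 0 0 0 0 -2.6 0.057;0 0 0 0 0 -2.6 0.085;0 0 0 0 0 -2.6 0.085",
)

```text
clock: 20.3
eef_pos: [0.66, 0.2222, 0.1378]
tool_rot: [0.924, 0.383, -0.0, -0.0]
ft_force: [0.1, 0.7, -1.3]
grip_width: 0.0852
grasp_force: 0.0
```

```bash
python3 go.py  0.4602 0.0636 0.14 -66
```

```text
rot [-0.     0.001  0.367] d [-0.2535 -0.0293 -0.002 ]
t 20.3 q [ 0.32  0.69  0.46  1.35 -0.    2.68]
```

In the tool's units: -0.2535 m is -5.07, -0.23 m is -4.6.

Request:
move_tool(
  rows="0 0 0.1 -1.2 -0.14 0 0.085;0 0 0.2 -2.4 -0.28 0 0.085;0 0 0.3 -3.6 -0.42 0 0.085;0 0 0.367 -4.6 -0.52 0 0.085;0 0 0.367 -5.07 -0.586 -0.04 0.085;0 0 0.367 -5.07 -0.586 -0.04 0.085;0 0 0.367 -5.07 -0.586 -0.04 0.085;0 0 0.367 -5.07 -0.586 -0.04 0.085",
)

```text
clock: 21.3
eef_pos: [0.4612, 0.0643, 0.1398]
tool_rot: [0.978, 0.208, -0.0, -0.0]
ft_force: [0.7, -0.2, -0.3]
grip_width: 0.0851
grasp_force: 0.0
```

```bash
python3 go.py 0.4602 0.0636 -0.001 -66
python3 - <<'E'
from h import *
a=np.hstack([bot.camera("top")[110:290,140:300],bot.camera("side")[180:360,130:340]])
cv2.imwrite("pics/g3.png",cv2.resize(a,(800,400))[:,:,::-1])
E
```

```text
rot [-0.     0.     0.001] d [-0.0011  0.0003  0.1408]
t 21.3 q [ 0.14  0.24 -0.25  1.09  0.    2.86]
```

View pics/g3.png

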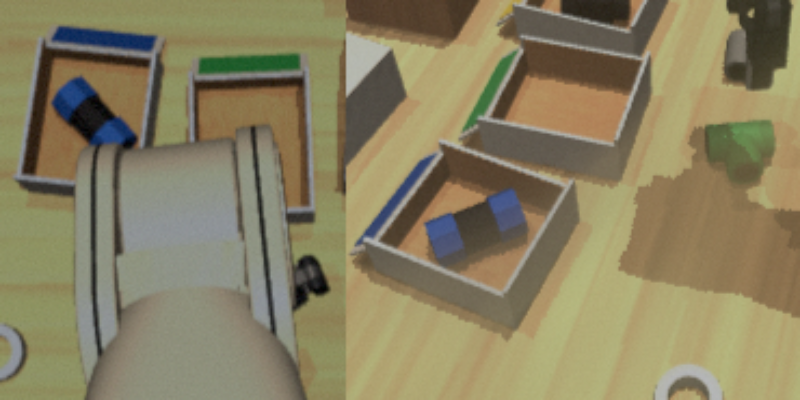

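The coupling lies flat in the blue bin, at about crop (95,112) in the top view. The tee is next.

Request:
move_tool(
  rows="0 0 0 -0.02 0 1 0.085;0 0 0 -0.02 0 2 0.085;0 0 0 -0.02 0 2.6 0.085;0 0 0 -0.02 0 2.78 0.085;0 0 0 -0.02 0 2.78 0.085;0 0 0 -0.02 0 2.78 0.04;0 0 0 -0.02 0 2.78 0.04;0 0 0 -0.02 0 2.78 0.04;0 0 0 -0.02 0 2.78 0.04;0 0 0 -0.02 0 2.78 0.04",
)

```text
clock: 22.65
eef_pos: [0.4611, 0.0637, 0.003]
tool_rot: [0.978, 0.208, 0.002, -0.0]
ft_force: [-0.9, 1.1, 6.0]
grip_width: 0.0548
grasp_force: 62.8
```

Request:
move_tool(
  rows="0 0 0 0 0 0 0.04;0 0 0 0 0 -1 0.04;0 0 0 0 0 -2 0.04;0 0 0 0 0 -2.6 0.04;0 0 0 0 0 -2.7 0.04;0 0 0 0 0 -2.7 0.04",
)

```text
clock: 23.4
eef_pos: [0.4592, 0.0632, 0.136]
tool_rot: [0.978, 0.208, -0.0, 0.0]
ft_force: [0.1, 0.7, -1.8]
grip_width: 0.0548
grasp_force: 64.5
```

```bash
python3 go.py 0.6375 0.066 0.14 -50
```

```text
rot [-0.     0.    -0.279] d [ 0.164  0.07  -0.004]
t 23.4 q [ 0.14  0.24 -0.26  1.07 -0.    2.86]
```

The rows are not in the units I measure in: shifts go in units of 50 mm. I convert before sending: 0.164 m is 3.28, 0.155 m is 3.1.

Request:
move_tool(
  rows="0 0 -0.1 0.66 0.28 -0.08 0.04;0 0 -0.2 1.32 0.56 -0.08 0.04;0 0 -0.3 2 0.84 -0.08 0.04;0 0 -0.4 2.64 1.12 -0.08 0.04;0 0 -0.5 3.1 1.3 -0.08 0.04;0 0 -0.541 3.28 1.4 -0.08 0.04;0 0 -0.541 3.28 1.4 -0.08 0.04;0 0 -0.541 3.28 1.4 -0.08 0.04;0 0 -0.541 3.28 1.4 -0.08 0.04",
)

```text
clock: 24.52
eef_pos: [0.637, 0.0661, 0.1399]
tool_rot: [0.887, 0.462, -0.001, -0.0]
ft_force: [-0.1, 0.4, -0.8]
grip_width: 0.0548
grasp_force: 64.5
```

```bash
python3 go.py 0.6375 0.066 0.0075 -35
```

```text
rot [-0.001  0.001 -0.   ] d [0.0003 0.0005 0.1324]
t 24.52 q [0.1  0.57 0.26 1.26 0.   2.29]
```

Request:
move_tool(
  rows="0 0 0 0 0 1 0.04;0 0 0 0 0 1.8 0.04;0 0 0 0 0 2.24 0.04;0 0 0 0 0 2.48 0.04;0 0 0 0 0 2.58 0.04;0 0 0 0 0 2.62 0.04;0 0 0 0 0 2.64 0.04;0 0 0 0 0 2.66 0.04;0 0 0 0 0 2.66 0.04",
)

```text
clock: 25.65
eef_pos: [0.6381, 0.0661, 0.0076]
tool_rot: [0.887, 0.462, 0.0, 0.0]
ft_force: [-0.1, -0.4, -1.5]
grip_width: 0.0544
grasp_force: 64.5
```

```bash
python3 go.py 0.6375 0.066 0.007 -35
```

```text
rot [ 0. -0. -0.] d [-0.0004 -0.0004  0.0006]
t 25.65 q [ 0.1   0.68  0.09  0.98 -0.    2.29]
```

Request:
move_tool(
  rows="0 0 0 0 0 0.02 0.04;0 0 0 0 0 0.02 0.04;0 0 0 0 0 0.02 0.07;0 0 0 0 0 0.02 0.07;0 0 0 0 0 0.02 0.07;0 0 0 0 0 -0.8 0.07;0 0 0 0 0 -1.8 0.07;0 0 0 0 0 -2.8 0.07;0 0 0 0 0 -3.2 0.07;0 0 0 0 0 -3.2 0.07",
)

```text
clock: 26.9
eef_pos: [0.6393, 0.0662, 0.1696]
tool_rot: [0.887, 0.462, 0.002, 0.001]
ft_force: [0.6, 0.0, 0.1]
grip_width: 0.0703
grasp_force: 0.0
```

```bash
python3 go.py  0.35 0.0 0.2 -35
```

```text
rot [ 0.004 -0.003 -0.   ] d [-0.2201 -0.1989 -0.0318]
t 26.9 q [0.1  0.55 0.31 1.32 0.   2.28]
```

In the tool's units: -0.22 m is -4.4, -0.2 m is -4.

Request:
move_tool(
  rows="0 0 0 -0.88 -0.8 -0.2 0.07;0 0 0 -1.76 -1.6 -0.4 0.07;0 0 0 -2.64 -2.4 -0.6 0.07;0 0 0 -3.52 -3.2 -0.6 0.07;0 0 0 -4.4 -4 -0.6 0.07;0 0 0 -4.4 -4 -0.6 0.07;0 0 0 -4.4 -4 -0.6 0.07;0 0 0 -4.4 -4 -0.6 0.07",
)

```text
clock: 27.9
eef_pos: [0.349, 0.0007, 0.1971]
tool_rot: [0.887, 0.462, 0.0, -0.0]
ft_force: [-0.6, 0.3, 0.5]
grip_width: 0.0702
grasp_force: 0.0
```

```bash
python3 - <<'E'
from h import *
a=np.hstack([bot.camera("top")[100:300,120:440],bot.camera("side")[100:380,130:380][::,:,:][:200]])
cv2.imwrite("pics/g4.png",cv2.resize(a,(800,281))[:,:,::-1])
E
```

```text
(no output)
```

View pics/g4.png

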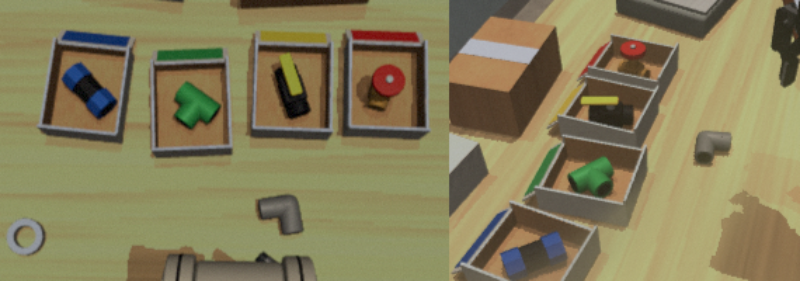

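All four fittings lie flat in the bins of their colour, with the tee at crop (197,105). The elbow and tape roll look unmoved and the arm is clear, so I'll hand the job in.

```bash
python3 -c "
from workcell import bot
print(bot.job_done())"
```

```text
the job is handed in; nothing more can be done
None
```

The job is handed in at about 28 s: in the last pictures all four fittings lie flat in the bins of their colour, and the elbow and tape roll look unmoved; the hand-in returned no verdict.

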